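# Put the carver's sharpening kit back in its places

### The job

Put the four tools away, each in its own place on the bench: the red-handled gouge flat on the black board with its handle and blade over the yellow outline of them, the mallet standing on its head, handle up, inside the round wooden dish, the two-tone sharpening stone lying flat, orange side up, between the green end stops of its white holder, and the blue-lidded tin upright inside the blue circle on the cork pad. Keep the mallet and the tin upright throughout, and do not shift or knock over the jar or the carved figurine standing among them.

Things in the scene. Friction and masses are not known exactly. Their poses are not given: they have to be found in the camera images.
- gouge: Carver's palm gouge lying flat: red handle, steel blade; 122 mm long, loose, 0.07 kg. Origin on its underside, 44 mm from the butt, 78 mm from the blade tip; x points to the tip, z up. Handle from x = -44 to +10 mm, 23 to 25 mm wide, 24 mm high, flat below, does not roll; blade 15 mm wide, 11 mm above the bench. Grip across the handle about 12 mm behind the origin.
- mallet: Round carver's mallet standing on its dark wooden head with its pale handle up; 150 mm tall, loose, 0.22 to 0.45 kg. Origin at the centre of the underside of the head, z up along the handle. Head 62 mm across and 68 mm high; handle 20 to 25 mm across, from 68 to 150 mm high: grip it by the handle, about 125 mm up.
- stone: Sharpening stone, a flat block 110 x 44 x 24 mm (x, y, z), upper half orange, lower half grey; loose, 0.2 to 0.4 kg. Origin at the centre of its underside, x along its length, z up. Grip it across the 44 mm width.
- tin: Round steel tin with a blue lid, 50 mm across and 34 mm high, loose, 0.08 to 0.15 kg. Origin at the centre of its underside, z up.
- gouge_board: Fixed flat black board 140 x 50 mm, 4 mm thick, with the gouge's outline painted in yellow (wide part = handle, narrow = blade). Origin at the centre of its underside; x points along the board to the blade end. The gouge fits the outline when its origin is 17 mm from the board's centre on the -x side and its x axis lies along the board's.
- mallet_dish: Fixed round shallow dish of pale wood with a green disc in the middle, 94 mm across; inside 86 mm across, floor 4 mm above the bench, rim 10 mm above the bench. Origin at the centre of its underside. Place of the mallet.
- stone_board: Fixed white-painted holder, 146 x 60 mm, 6 mm thick, with a green end stop 10 mm thick across each end, rising to 14 mm above the bench; 126 mm between the stops, long sides open. Origin at the centre of its underside, x along its length. Place of the stone, either way round.
- tin_pad: Fixed square cork pad 80 x 80 mm, 5 mm thick, with a blue painted circle 54 mm across inside, 66 mm outside, at its centre. Origin at the centre of its underside. Place of the tin.
- jar: Bystander: amber glass jar with a dark lid, 40 mm across, 75 mm tall, loose and standing. Origin at the centre of its underside, z up.
- figurine: Bystander: small turned wooden figurine, 38 mm across at the foot, 82 mm tall, loose and standing. Origin at the centre of its underside, z up.
There are look-alikes about, which are no part of the job. There is more than one size of the mallet_dish; the job needs the middle-sized.

How it is judged:
By the outcome, as a careful person would: the job done as asked, in the order asked, and still so for the second after the job is handed in, with the robot touching nothing.
It also fails if it takes over 112 s, if anything falls off the work surface, if the arm or the gripper's body presses on something with over 40 N, if the wrist force passes 120 N, or if a joint passes its speed limit or range.

### The arm

A 6-joint arm with a two-finger parallel gripper is mounted at the origin on the work surface. World frame = base frame: x ahead of the robot, y to its left, z up, the work surface at z = 0. Lengths are in mm, angles in rad, forces in N, time in s.
With the tool pointing down it reaches from about 275 to 750 mm from the base axis. Payload 10.2 kg.
Tool frame: the origin (TCP) lies between the finger pads; the fingertips stand 14 mm ahead of it and the grasp point (between the pads) lies 5 mm behind it (tip_reach is the distance from the TCP to the fingertips, in mm); z points along the fingers, y is the line along which they close (so a half turn about z gives the same grasp; the last joint's range is limited). The gripper opens to 85 mm and grips with 20 to 120 N. Pads are 22 mm wide; open, the fingers measure 114 mm over their backs; the gripper's body (76 mm by 85 mm) begins 54 mm behind the grasp point. The pads swing forward as they close: fully open they stand 13 mm farther back than shut.
Start: joints at [0.896, 0.313, 1.498, -0, 1.331, -0.223], TCP at [229.22, 472.323, 245.294] pointing down, gripper open.
Joint ranges: [-2.94, 2.94], [-0.97, 2.17], [0.19, 2.56], [-1.23, 4.37], [0.02, 3.11], [-2.88, 2.88]. Speed limits (rad/s): [2.39, 2.39, 3.01, 3.14, 3.14, 3.14].

### API

Orientations are given as a unit quaternion [w, x, y, z].
In Python, from rig import * gives the robot as it stands.
- The arm moves only by the tool arm_command, never from a script. Its argument "steps" is a list that holds one entry, the list of rows, each a list of 7 numbers: the opening, from 0 (shut) to 1 (fully open), then the shift along the tool's x, y, z each as a share of 0.05 m, from -1 to 1, then the turn, a rotation vector about the tool's x, y, z each as a share of 0.15 rad, from -1 to 1. A call has 1 to 8 rows; each row shifts and turns the commanded pose from where the row before left it, along the tool's axes as they then stand; what a row does not reach is not made up. A row lasts 1/8 s, in which the tool goes at most 62.5 mm and 10.7 degrees, less where a joint would pass 70% of its speed; a pose out of reach is approached as far as the arm can. A call with a number of a shift or a turn outside -1 to 1 is refused whole. A call with a gripper value outside its range is refused whole. The fingers move at their own pace and stop on an object; "squeeze" is the grip in N (left out, the last holds). Time passes only in rows, so rows that do not move let the fingers close. It gives the time, the measured TCP pose, the force, the opening and the grip force at its end, in the units of the state.
- sense(): the state, without advancing time (a new reading comes with each control period).
- capture(name): name is "side" or "top" or "wrist"; returns the picture (480x640x3 uint8, red, green, blue); there is no depth.
- get_calibration(name): a dict with "intrinsics" (3x3 intrinsics, pixels), "D" ([k1, k2, p1, p2, k3] as OpenCV has them; the pictures are not rectified), "rvec" (rotation vector, rad) and "tvec" (3), from world to camera coordinates, as OpenCV has them; the wrist camera has in their place "T_tool_cam" (4x4, takes a point from camera to tool coordinates, whose origin is the TCP and whose axes are the flange's). Camera axes: x right, y down, z forward; pixel columns grow to the right and rows downward; lengths in mm; the calibration is good to about 2 mm. A picture is of the moment at which its call begins: read the wrist's pose just before it. get_calibration takes no time and is no camera call.
- finish_job(): hands the job in; it is judged then, once.
The state is a dict: "time_s": time; "joints": joint angles; "dq": joint speeds; "tau": joint torques, N m; "eef_pos": TCP position; "ee_rot": TCP orientation; "force": force on the tool from outside, world axes, zero at the start; "wrist_torque": the same for the moment, N m; "grip_width": opening from 0.0 (shut) to 1.0 (fully open); "grip_force": force on a finger pad.
Only numpy, scipy, OpenCV 4.12 (cv2) and the standard library are available. Lean on these libraries where they do the work, as an engineer would, in place of code of your own. Each camera call takes 0.05 s, during which the arm holds its last target. There are 200 camera calls.

## Working session

There is one attempt and no reset: what is moved stays moved. The work goes in short steps, Python scripts to look and compute and a tool call to move; the robot and the scene stay as the last step left them, time stands still between calls to the robot, and variables do not carry over. Pictures are saved under pics/ and viewed, at most 14 in all, crops included, and the job is handed in when it is done.

Besides the shell and the picture viewer there is one more tool, called after "Emit:" as name(argument=value, ...) on one line, values as JSON. arm_command: Moves the arm, as the interface text tells. Its arguments: {"type":"object","properties":{"steps":{"type":"array"},"squeeze":{"type":"number"}},"required":["steps"]}

```bash
ls; mkdir -p pics; python3 - <<'E'
from rig import *
import cv2
for n in ("top","side"):
    cv2.imwrite(f"pics/{n}0.png",capture(n)[:,:,::-1])
s=sense();print(s)
for n in ("top","side","wrist"):print(get_calibration(n))
E
```

```text
pics
{'time_s': 0.1, 'joints': array([ 8.95607633e-01,  3.13383671e-01,  1.49834227e+00, -2.83269888e-06,
        1.33096042e+00, -2.23401737e-01]), 'dq': array([-0.0011638 , -0.00191044, -0.00121453, -0.00090724,  0.00170868,
        0.00100611]), 'tau': array([ 1.14821421e-03, -4.12908590e+01, -2.60140514e+01, -2.32979910e-04,
        3.10493415e-03,  1.07392009e-05]), 'eef_pos': array([229.08652802, 472.16111591, 244.80468618]), 'ee_rot': array([-2.36276853e-04,  2.23976868e-01,  9.74594307e-01, -4.93178954e-04]), 'force': array([-1.50237201, -0.43164419, -1.23612482]), 'wrist_torque': array([-0.01641977, -0.00724578,  0.0165758 ]), 'grip_force': 0.0, 'grip_width': 0.9993829244069204}
{'intrinsics': array([[476.24193147,   0.        , 324.03764392],
       [  0.        , 476.24193147, 238.66075873],
       [  0.        ,   0.        ,   1.        ]]), 'D': array([-0.02201166,  0.        ,  0.        ,  0.        ,  0.        ]), 'rvec': array([ 2.17304808, -2.14429463,  0.16852092]), 'tvec': array([ 53.9977806 , 492.25595372, 994.48615832])}
{'intrinsics': array([[463.19307852,   
[... 227 characters left out ...]
341 , -0.55533198,  0.26149903]), 'tvec': array([-385.10099439,  215.77279857,  849.16170064])}
{'intrinsics': array([[350.38122429,   0.        , 322.5879856 ],
       [  0.        , 350.38122429, 239.11380703],
       [  0.        ,   0.        ,   1.        ]]), 'D': array([-0.04739688,  0.        ,  0.        ,  0.        ,  0.        ]), 'T_tool_cam': array([[ 3.82139237e-04, -9.53616182e-01, -3.01024969e-01,
         7.57737566e+01],
       [ 9.99999614e-01,  1.26097352e-04,  8.69996317e-04,
        -9.33662519e-01],
       [-7.91684115e-04, -3.01025185e-01,  9.53615861e-01,
        -1.28156292e+02],
       [ 0.00000000e+00,  0.00000000e+00,  0.00000000e+00,
         1.00000000e+00]])}
```

View pics/top0.png

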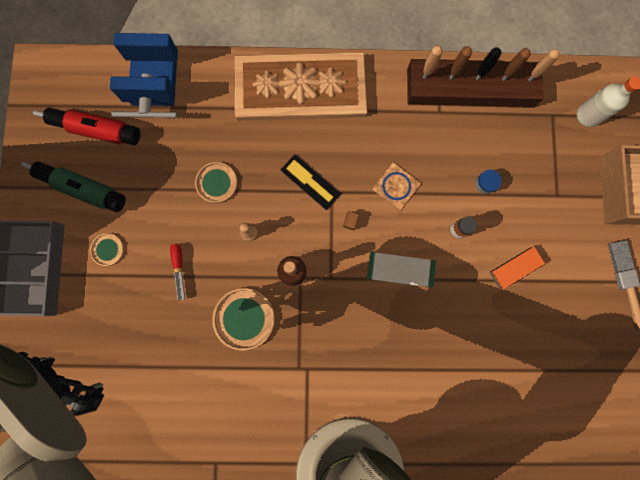

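View pics/side0.png

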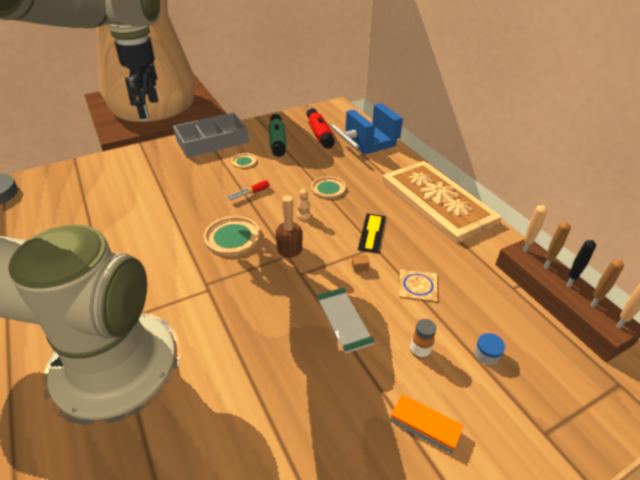

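The top view shows the following (pixels are in the top image):
- **Tools:** gouge (178,272), mallet (291,268), stone (518,267), tin (489,181).
- **Places:** gouge board (311,181), cork pad (397,185), white holder with green stops (401,269).
- **Dishes:** small (107,249), middle (217,182), large (244,319). I choose the middle one.
- **Bystanders:** figurine (248,231), jar (463,227).
- **Possible mix-ups:** the red power tool (95,125) for the gouge, the rack chisels (430–555,60), the brush (625,265), the small cube (352,220), and the blue vise (145,70).

```bash
cat > h.py <<'E'
from rig import *
import cv2, numpy as np
from scipy.spatial.transform import Rotation as R
def cam(name, s=None):
    c=get_calibration(name); K,D=c["intrinsics"],c["D"]
    if name=="wrist":
        T=c["T_tool_cam"]; q=s["ee_rot"]; Rt=R.from_quat([q[1],q[2],q[3],q[0]]).as_matrix()
        Rcw=Rt@T[:3,:3]; o=Rt@T[:3,3]+s["eef_pos"]
    else:
        Rw=cv2.Rodrigues(c["rvec"])[0]; Rcw=Rw.T; o=-Rw.T@c["tvec"]
    return K,D,Rcw,o
def world(cm,uv,z):
    K,D,Rcw,o=cm
    p=cv2.undistortPoints(np.array(uv,float).reshape(-1,1,2),K,D).reshape(-1,2)
    d=np.c_[p,np.ones(len(p))]@Rcw.T
    return (o+d*((z-o[2])/d[:,2:3]))[:,:2]
def pix(cm,X):
    K,D,Rcw,o=cm
    X=np.array(X,float).reshape(-1,3)
    return cv2.projectPoints(X,cv2.Rodrigues(Rcw.T)[0],-Rcw.T@o,K,D)[0].reshape(-1,2)
HSV={"red":((0,150,70),(8,255,255)),"orange":((5,190,150),(16,255,255)),"green":((70,80,30),(88,255,160)),
"blue":((103,120,50),(122,255,255)),"yellow":((22,150,120),(34,255,255)),"black":((0,0,0),(180,255,38)),"grey":((0,0,90),(180,45,255))}
def blobs(im,col,cm,z,roi=None,amin=40):
    m=cv2.inRange(cv2.cvtColor(im,cv2.COLOR_RGB2HSV),*HSV[col])
    if roi is not None:
        k=np.zeros_like(m);x0,y0,x1,y1=roi;k[y0:y1,x0:x1]=1;m=m*k
    out=[]
    for c in cv2.findContours(m,cv2.RETR_EXTERNAL,cv2.CHAIN_APPROX_NONE)[0]:
        if cv2.contourArea(c)<amin: continue
        w=world(cm,c.reshape(-1,2),z).astype(np.float32)
        r=cv2.minAreaRect(w); b=cv2.boxPoints(r); e=max((b[1]-b[0],b[2]-b[1]),key=np.linalg.norm)
        M=cv2.moments(w); a=np.degrees(np.arctan2(e[1],e[0]))%180
        px=c.reshape(-1,2).mean(0).round()
        out.append((px,np.round([M['m10']/M['m00'],M['m01']/M['m00']],1),np.round(r[0],1),np.round(sorted(r[1]),1),round(float(a),1)))
    return out
def show(tag,l):
    for i in l: print(tag,*i)
E
python3 - <<'E'
from h import *
im=cv2.imread("pics/top0.png")[:,:,::-1].copy(); c=cam("top")
show("gouge red",blobs(im,"red",c,18,(150,230,210,310),20))
show("gouge steel",blobs(im,"grey",c,8,(160,265,200,310),20))
show("dish",blobs(im,"green",c,4,(60,150,300,370)))
show("board y",blobs(im,"yellow",c,4,(270,140,350,220)))
show("holder",blobs(im,"grey",c,6,(360,240,445,300)))
show("stops",blobs(im,"green",c,14,(360,240,445,300),20))
show("stone",blobs(im,"orange",c,24,(480,230,560,300)))
show("ring",blobs(im,"blue",c,5,(370,150,430,210)))
show("tin",blobs(im,"blue",c,34,(470,160,510,200)))
print("mallet",world(c,[(291,266)],150),"jar",world(c,[(468,225)],75),"fig",world(c,[(246,230)],60))
crop=im[150:310,90:420]
cv2.imwrite("pics/crop1.png",cv2.resize(crop,(800,388),interpolation=cv2.INTER_CUBIC)[:,:,::-1])
E
```

```text
gouge red [176. 256.] [452.4 381.4] [452.1 381.2] [25.8 53. ] 9.0
gouge steel [180. 287.] [388.1 371. ] [387.8 371. ] [10.8 58.7] 3.0
stone [518. 267.] [ 435.8 -364.8] [ 435.7 -364.7] [ 43.6 112.5] 121.1
ring [396. 186.] [ 618.6 -101.9] [ 618.1 -102.3] [60.3 61.4] 91.0
tin [490. 181.] [ 626.9 -304.7] [ 626.9 -304.6] [47.1 48.4] 178.0
mallet [[422.16957683 124.54799577]] jar [[ 519.03077036 -239.95234024]] fig [[503.76668119 225.24383878]]
```

View pics/crop1.png

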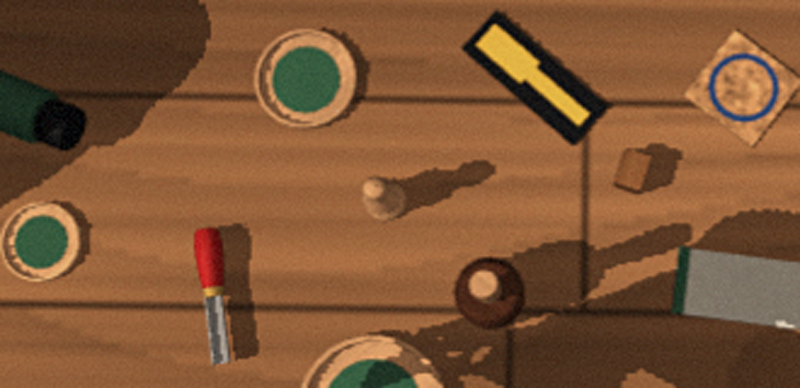

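The crop confirms the gouge (red handle away from the robot, blade toward it), the middle dish, the yellow outline with its wide end up-left, the mallet and the figurine. I'll fix the missed colours and work out the first move.

```bash
python3 - <<'E'
from h import *
im=cv2.imread("pics/top0.png")[:,:,::-1].copy(); c=cam("top")
h=cv2.cvtColor(im,cv2.COLOR_RGB2HSV)
for p in [(216,183),(107,249),(303,172),(323,192),(388,262),(400,270),(371,265),(432,272),(311,200)]: print(p,h[p[1],p[0]])
HSV["green"]=((60,60,30),(90,255,200));HSV["yellow"]=((18,120,90),(34,255,255));HSV["grey"]=((0,0,60),(180,60,255))
show("dish",blobs(im,"green",c,4,(60,150,300,370)))
show("board y",blobs(im,"yellow",c,4,(270,140,350,220)))
show("board k",blobs(im,"black",c,4,(270,140,350,220)))
show("holder",blobs(im,"grey",c,6,(360,240,445,300)))
show("stops",blobs(im,"green",c,14,(360,240,445,300),10))
E
```

```text
(216, 183) [66 99 93]
(107, 249) [ 67 103  89]
(303, 172) [ 21 177 227]
(323, 192) [ 21 181 225]
(388, 262) [ 16  50 128]
(400, 270) [ 17  44 122]
(371, 265) [ 67 114  49]
(432, 272) [ 67 101  58]
(311, 200) [ 13 157 151]
dish [243. 319.] [317.9 232.7] [317.6 232.4] [84.4 85.8] 1.6
dish [107. 249.] [464.5 539. ] [464.5 539.3] [41.9 42.8] 4.1
dish [216. 182.] [619.7 305.1] [619.5 305.1] [58.  58.2] 28.4
dish [ 83. 188.] [603.5 604.1] [603.4 606.4] [ 49.1 129.4] 68.5
board y [309. 180.] [631.4  99.5] [625.8  93.2] [ 29.4 124.9] 48.9
board k [311. 182.] [625.5  92.8] [625.5  92.6] [ 49.  138.5] 49.5
holder [401. 269.] [ 429.8 -110.4] [ 429.8 -110.4] [ 59.3 127.3] 83.6
stops [432. 274.] [ 419.8 -176.4] [ 420.7 -176.3] [ 8.9 55.8] 174.5
stops [371. 265.] [436.3 -42.1] [437.3 -42.2] [ 8.2 57.5] 173.2
```

```bash
cat >> h.py <<'E'
HSV["green"]=((60,60,25),(90,255,200));HSV["yellow"]=((18,120,90),(34,255,255));HSV["grey"]=((0,0,60),(180,60,255))
def Rdown(a):  # tool y at world angle a (deg), z down
    a=np.radians(a); y=np.array([np.cos(a),np.sin(a),0]); z=np.array([0,0,-1.]); return np.c_[np.cross(y,z),y,z]
def plan(pts,start=None):
    """pts: list of (x,y,z,yaw,n) ; prints rows of 6, simulating rounding"""
    s=sense(); q=s["ee_rot"]; p=s["eef_pos"].copy(); Rt=R.from_quat([q[1],q[2],q[3],q[0]]).as_matrix()
    if start is not None: p=np.array(start[:3],float); Rt=Rdown(start[3])
    for x,y,z,a,n in pts:
        for k in range(n,0,-1):
            d=Rt.T@((np.array([x,y,z])-p)/k)/50; w=R.from_matrix(Rt.T@Rdown(a)).as_rotvec()/k/.15
            d=np.round(d,2); w=np.round(w,2); print([*map(float,d),*map(float,w)],end=",\n")
            if max(abs(d).max(),abs(w).max())>1: print("OVER")
            p=p+Rt@d*50; Rt=Rt@R.from_rotvec(w*.15).as_matrix()
        print("->",p.round(1))
E
python3 - <<'E'
from h import *
import rig; print([n for n in dir(rig) if not n.startswith('_')], getattr(rig,'tip_reach',None))
plan([(447.5,380.6,150,99.2,7)])
E
```

```text
['PlanningError', 'capture', 'finish_job', 'get_calibration', 'sense', 'tip_reach'] 14.0
[-0.68, 0.04, 0.27, -0.0, -0.0, -0.58],
[-0.68, -0.02, 0.27, -0.0, -0.0, -0.58],
[-0.67, -0.08, 0.27, -0.0, -0.0, -0.58],
[-0.66, -0.14, 0.27, -0.0, -0.0, -0.59],
[-0.65, -0.2, 0.27, -0.0, -0.0, -0.58],
[-0.62, -0.25, 0.27, -0.0, -0.0, -0.59],
[-0.61, -0.3, 0.27, -0.01, -0.01, -0.58],
-> [447.7 380.8 150.2]
```

Emit:
arm_command(steps=[[[1,-0.68,0.04,0.27,0,0,-0.58],[1,-0.68,-0.02,0.27,0,0,-0.58],[1,-0.67,-0.08,0.27,0,0,-0.58],[1,-0.66,-0.14,0.27,0,0,-0.59],[1,-0.65,-0.2,0.27,0,0,-0.58],[1,-0.62,-0.25,0.27,0,0,-0.59],[1,-0.61,-0.3,0.27,0,0,-0.58],[1,0,0,0,0,0,0]]], squeeze=40)

```text
time_s: 1.1
eef_pos: [448.9, 379.8, 149.2]
ee_rot: [-0.001, -0.079, 0.997, -0.001]
force: [-0.4, 0.3, -0.1]
grip_width: 1.003
grip_force: 0.0
```

```bash
python3 - <<'E'
from h import *
s=sense();im=capture("wrist");c=cam("wrist",s)
print(s["time_s"],s["eef_pos"],s["dq"].max())
show("red",blobs(im,"red",c,18)); show("grey",blobs(im,"grey",c,8,(150,0,500,480),300))
q=pix(c,[(447.5,380.6,24),(435.6,378.7,11)]);print(q)
cv2.imwrite("pics/w1.png",im[:,:,::-1])
E
```

```text
1.1 [448.92589618 379.77009061 149.1757272 ] 0.05654943607100969
red [326. 235.] [452.6 381.7] [452.5 381.6] [23.6 54.3] 9.1
grey [458. 333.] [526.6 515.2] [523.4 513.3] [17.3 73.3] 38.4
grey [187. 333.] [565.9 272.4] [561.7 272.8] [18.9 73.3] 160.4
grey [326. 150.] [388.4 370.9] [388.6 370.7] [14.8 60.7] 9.6
[[325.83152496 233.36942655]
 [325.72748668 213.81962504]]
```

View pics/w1.png

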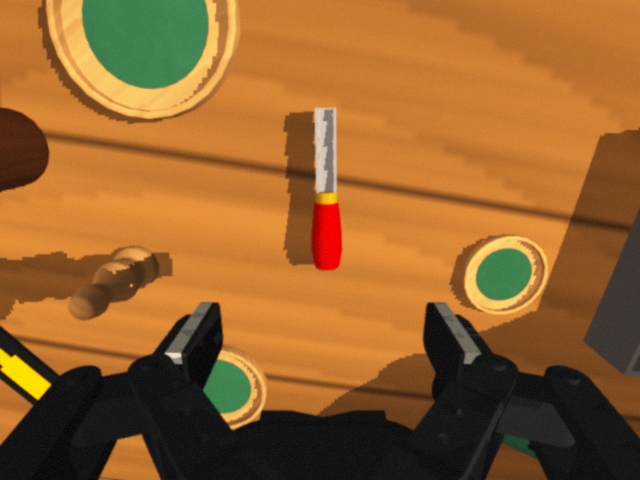

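The wrist view shows the gouge at (326,190) between the open fingers with nothing close by. The positions agree with the top view to within 1 mm, so I descend.

Emit:
arm_command(steps=[[[0.8,0,0,0.7,0,0,0],[0.7,0,0,0.7,0,0,0],[0.6,0,0,0.7,0,0,0],[0.6,0,0,0.3,0,0,0],[0.6,0,0,0.14,0,0,0],[0.6,0,0,0,0,0,0]]])

```text
time_s: 1.9
eef_pos: [448.1, 381.4, 24.5]
ee_rot: [0.0, -0.08, 0.997, 0.0]
force: [-0.1, 0.1, 0.3]
grip_width: 0.598
grip_force: 0.0
```

Emit:
arm_command(steps=[[[0.6,0,0,0.1,0,0,0],[0.2,0,0,0,0,0,0],[0,0,0,0,0,0,0],[0,0,0,0,0,0,0],[0,0,0,0,0,0,0]]])

```text
time_s: 2.52
eef_pos: [448.2, 381.2, 19.3]
ee_rot: [0.0, -0.08, 0.997, 0.0]
force: [-0.8, -0.7, 4.4]
grip_width: 0.257
grip_force: 40.4
```

```bash
python3 - <<'E'
from h import *
s=sense();print(s["time_s"],s["eef_pos"],s["grip_width"],s["grip_force"],s["force"])
E
```

```text
2.525 [448.16904713 381.21399948  19.26948546] 0.25673338582312677 40.40230572223663 [-0.75586313 -0.72579934  4.377692  ]
```

```bash
python3 - <<'E'
from h import *
plan([(448.2,381.2,150,99.2,3),(644.9,115.1,100,139.3,8)])
E
```

```text
[-0.0, 0.0, -0.87, 0.0, 0.0, -0.0],
[-0.0, 0.0, -0.87, 0.0, 0.0, -0.0],
[-0.0, 0.0, -0.87, 0.0, 0.01, -0.0],
-> [448.1 381.2 149.8]
[-0.38, -0.74, 0.12, 0.0, -0.0, -0.58],
[-0.31, -0.76, 0.12, 0.0, -0.0, -0.58],
[-0.25, -0.79, 0.13, 0.0, -0.0, -0.58],
[-0.18, -0.81, 0.12, 0.0, -0.0, -0.59],
[-0.1, -0.82, 0.13, 0.0, -0.0, -0.58],
[-0.03, -0.83, 0.12, 0.0, -0.0, -0.59],
[0.04, -0.83, 0.13, 0.0, -0.0, -0.58],
[0.1, -0.81, 0.12, 0.0, -0.0, -0.59],
-> [644.9 115.4 100.1]
```

Emit:
arm_command(steps=[[[0,0,0,-0.87,0,0,0],[0,0,0,-0.87,0,0,0],[0,0,0,-0.87,0,0,0],[0,0,0,0,0,0,0]]])

```text
time_s: 3.02
eef_pos: [449.0, 381.7, 152.4]
ee_rot: [0.003, -0.08, 0.997, 0.001]
force: [-0.0, -0.9, -1.7]
grip_width: 0.259
grip_force: 39.8
```

Emit:
arm_command(steps=[[[0,-0.38,-0.74,0.12,0,0,-0.58],[0,-0.31,-0.76,0.12,0,0,-0.58],[0,-0.25,-0.79,0.13,0,0,-0.58],[0,-0.18,-0.81,0.12,0,0,-0.59],[0,-0.1,-0.82,0.13,0,0,-0.58],[0,-0.03,-0.83,0.12,0,0,-0.59],[0,0.04,-0.83,0.13,0,0,-0.58],[0,0.1,-0.81,0.12,0,0,-0.59]]])

```text
time_s: 4.03
eef_pos: [644.8, 114.1, 97.9]
ee_rot: [-0.001, -0.418, 0.908, 0.001]
force: [-0.2, 0.5, -0.2]
grip_width: 0.264
grip_force: 39.8
```

Emit:
arm_command(steps=[[[0,0,0,0,0,0,0],[0,0,0,0,0,0,0]]])

```text
time_s: 4.28
eef_pos: [644.0, 115.8, 98.7]
ee_rot: [-0.001, -0.417, 0.909, 0.001]
force: [-0.4, 0.1, -1.0]
grip_width: 0.258
grip_force: 39.8
```

```bash
python3 - <<'E'
from h import *
s=sense();im=capture("wrist");c=cam("wrist",s)
print(s["time_s"],s["eef_pos"],s["ee_rot"],s["grip_width"])
show("black",blobs(im,"black",c,4,(150,0,500,300),300));show("yel",blobs(im,"yellow",c,4,None,100))
show("red",blobs(im,"red",c,s["eef_pos"][2]))
print(pix(c,[(625.6,92.7,4)]))
cv2.imwrite("pics/w2.png",im[:,:,::-1])
E
```

```text
4.275 [643.96390821 115.78202462  98.73631389] [-8.82048760e-04 -4.16891158e-01  9.08955826e-01  5.38837722e-04] 0.2576900873242908
black [292. 215.] [655.   95.1] [653.4  94.5] [11.4 94.3] 48.8
black [351. 215.] [619.2 113.9] [621.2 115.9] [  7.8 104.1] 49.7
yel [ 19. 430.] [951.   70.3] [951.4  69.2] [16.2 44.6] 93.0
yel [107. 392.] [854.   94.4] [855.   93.8] [11.7 25.7] 178.9
yel [534. 376.] [589.2 296.9] [588.4 302.8] [27.7 85.2] 103.3
yel [ 41. 376.] [886.8  53.6] [885.1  52.9] [72.9 77. ] 31.3
yel [ 64. 290.] [809.4  38. ] [814.2  32.3] [ 35.4 146.4] 93.1
yel [315. 248.] [649.6 117. ] [642.6 111.4] [30.4 40.2] 49.2
yel [426. 109.] [538.9  87. ] [539.1  88.5] [ 5.7 43.9] 91.3
yel [444.  31.] [506.6  60.4] [506.4  60.5] [11.5 22.2] 82.4
yel [267.  16.] [578.4 -12. ] [577.6 -11.6] [ 9.3 24.1] 99.2
yel [88.  8.] [654.2 -85.4] [652.1 -82. ] [11.7 54.9] 136.7
red [323. 322.] [646.8 117. ] [647.2 116.5] [23.7 56.2] 52.0
[[322.69760302 206.28611187]]
```

View pics/w2.png

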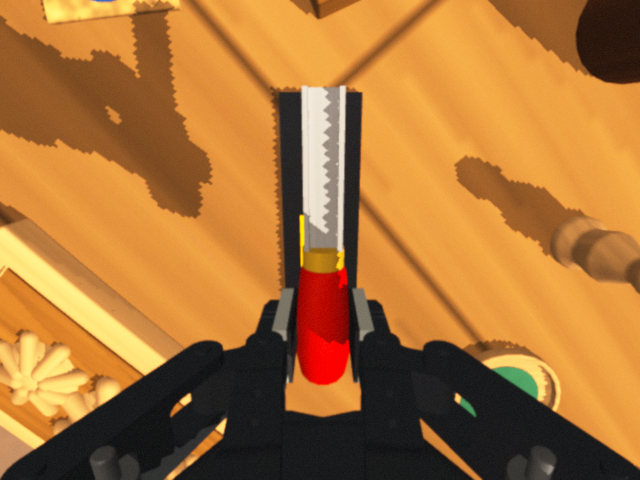

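The wrist view shows the gouge centred at u≈323 over the board, whose edges are at u≈278 and 361. The two are parallel and the gouge is about 1.6 mm off. I correct that and lower.

Emit:
arm_command(steps=[[[0,0,-0.03,0.5,0,0,0],[0,0,0,0.5,0,0,0],[0,0,0,0.25,0,0,0],[0,0,0,0.1,0,0,0],[0,0,0,0.04,0,0,0],[0,0,0,0,0,0,0],[0,0,0,0,0,0,0]]])

```text
time_s: 5.2
eef_pos: [646.1, 114.3, 30.9]
ee_rot: [0.0, -0.417, 0.909, -0.0]
force: [0.3, -0.3, 0.0]
grip_width: 0.258
grip_force: 39.8
```

```bash
python3 - <<'E'
from h import *
s=sense();im=capture("wrist");c=cam("wrist",s)
print(s["time_s"],s["eef_pos"],s["force"])
d=np.array([np.cos(np.radians(229.3)),np.sin(np.radians(229.3))]);n=np.array([-d[1],d[0]])
b=np.array([625.6,92.7])
print("pred board far corners",pix(c,[[*(b+70*d+25*e*n),4] for e in(-1,1)]),"pred tip",pix(c,[[*(s["eef_pos"][:2]+90.6*d),18]]))
cv2.imwrite("pics/w3.png",im[0:400,120:520,::-1])
E
```

```text
5.2 [646.14434896 114.33754156  30.86256541] [ 0.31738578 -0.29193552  0.04060725]
pred board far corners [[391.14177416  72.60360724]
 [268.48175569  72.40497038]] pred tip [[326.53829682  92.90735958]]
```

View pics/w3.png

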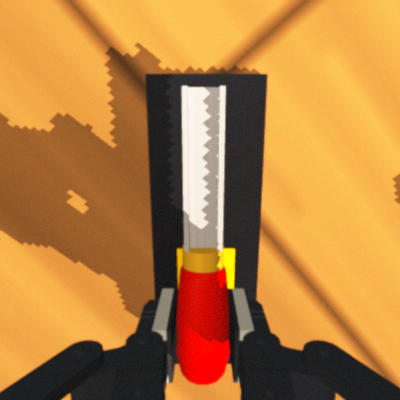

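The board centre is at u≈207 and the gouge at u≈204–205 in the crop, and the outline is evenly exposed around the handle base. I nudge +1.2 mm and set it down.

Emit:
arm_command(steps=[[[0,0,0.03,0.08,0,0,0],[0,0,0,0.05,0,0,0],[0,0,0,0.02,0,0,0],[0,0,0,0,0,0,0],[0,0,0,0,0,0,0]]])

```text
time_s: 5.88
eef_pos: [644.7, 115.3, 23.3]
ee_rot: [-0.0, -0.417, 0.909, 0.0]
force: [-3.9, -0.9, 4.8]
grip_width: 0.257
grip_force: 40.5
```

Emit:
arm_command(steps=[[[0.5,0,0,0,0,0,0],[0.6,0,0,0,0,0,0],[0.6,0,0,-0.3,0,0,0],[0.6,0,0,-1,0,0,0],[0.8,0,0,-1,0,0,0],[1,0,0,-1,0,0,0],[1,0,0,-1,0,0,0],[1,0,0,0,0,0,0]]])

```text
time_s: 6.88
eef_pos: [645.9, 115.4, 243.5]
ee_rot: [0.004, -0.417, 0.909, -0.002]
force: [0.1, 0.5, -1.0]
grip_width: 1.001
grip_force: 0.0
```

```bash
python3 - <<'E'
from h import *
s=sense();print(s["time_s"],s["eef_pos"])
plan([(424,130,230,90,7)])
im=capture("side");cv2.imwrite("pics/s1.png",cv2.resize(im[120:300,200:440],(720,540))[:,:,::-1])
E
```

```text
6.875 [645.92963069 115.36725692 243.50285838]
[0.38, 0.51, 0.03, -0.0, 0.01, 0.82],
[0.44, 0.46, 0.03, -0.0, 0.01, 0.82],
[0.49, 0.4, 0.04, -0.01, 0.01, 0.82],
[0.54, 0.34, 0.04, -0.0, 0.01, 0.82],
[0.58, 0.26, 0.03, -0.01, 0.01, 0.82],
[0.61, 0.19, 0.04, -0.0, 0.01, 0.82],
[0.62, 0.12, 0.04, -0.01, 0.0, 0.82],
-> [424.  129.9 229.8]
```

View pics/s1.png

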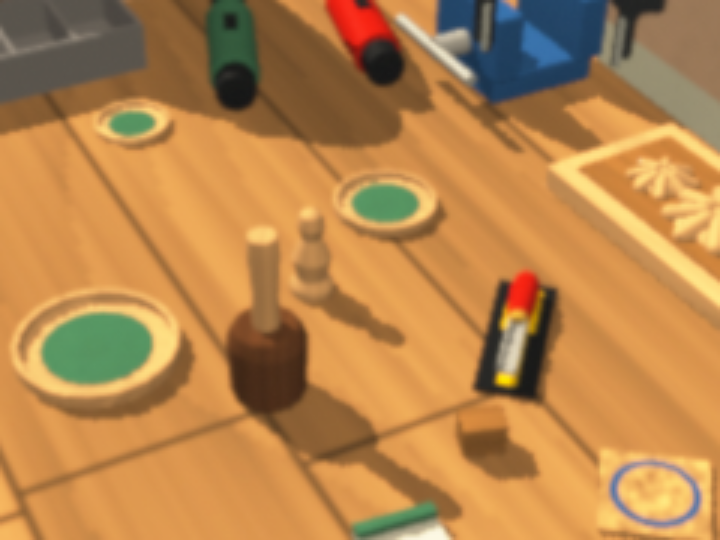

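The side view shows the gouge on its board, with a bit of yellow beyond the blade tip. I'll measure that from the wrist camera, which is still above it.

```bash
python3 - <<'E'
from h import *
s=sense();im=capture("wrist");c=cam("wrist",s)
show("red",blobs(im,"red",c,22,None,100));show("yel",blobs(im,"yellow",c,4,(200,50,440,380),5));show("blk",blobs(im,"black",c,4,(200,50,440,300),100));show("grey",blobs(im,"grey",c,15,(250,50,400,300),50))
d=np.array([np.cos(np.radians(229.3)),np.sin(np.radians(229.3))]);print(d)
cv2.imwrite("pics/w4.png",cv2.resize(im[60:340,190:450],(780,840)[:2])[:600,:,::-1])
cv2.imwrite("pics/w4.png",cv2.resize(im[60:340,190:450],(557,600))[:,:,::-1])
E
```

```text
red [324. 211.] [648.5 118. ] [648.1 118.1] [22.5 55. ] 48.9
yel [253. 375.] [855.8 222.1] [855.2 223.3] [10.3 29.8] 154.7
yel [250. 365.] [847.5 208.6] [847.7 210. ] [11.7 31.6] 9.5
yel [234. 366.] [863.7 198.6] [862.9 194.9] [16.5 47. ] 41.1
yel [227. 333.] [836.6 158. ] [836.5 158.3] [7.3 9.1] 44.4
yel [420. 306.] [640.3 279.5] [638.4 279.7] [26.7 72.9] 35.3
yel [261. 323.] [794.7 180.4] [803.4 173.7] [ 39.3 206.3] 92.0
yel [335. 230.] [654.8 144.3] [654.4 143.7] [ 2.2 10.1] 49.9
yel [320. 199.] [637.8 103. ] [646.9 115.7] [28.5 62.9] 48.7
yel [234.  51.] [613.8 -52.6] [614.2 -52.4] [3.5 9.6] 138.6
yel [210.  52.] [632.2 -67.8] [631.6 -66.7] [ 5.3 14.6] 138.4
blk [323. 171.] [621.7  83.9] [626.8  91.5] [ 47.6 136.8] 49.3
grey [324. 143.] [603.9  67.3] [604.1  67.7] [16.2 60.9] 49.8
[-0.6520984  -0.75813434]
```

View pics/w4.png

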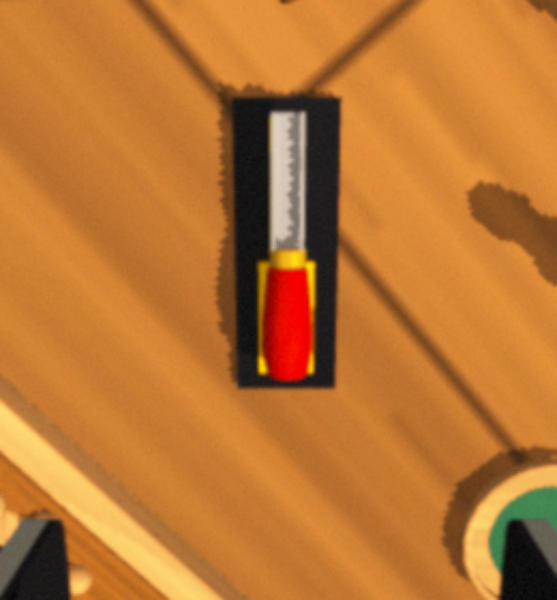

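From above, the handle and blade sit within about 1–2 mm of the outline: the fitted origin is (637,105) and the target is (637,105). The gouge is done, so next is the mallet.

Emit:
arm_command(steps=[[[1,0.38,0.51,0.03,0,0.01,0.82],[1,0.44,0.46,0.03,0,0.01,0.82],[1,0.49,0.4,0.04,0,0.01,0.82],[1,0.54,0.34,0.04,0,0.01,0.82],[1,0.58,0.26,0.03,-0.01,0.01,0.82],[1,0.61,0.19,0.04,0,0.01,0.82],[1,0.62,0.12,0.04,-0.01,0,0.82],[1,0,0,0,0,0,0]]])

```text
time_s: 7.98
eef_pos: [420.9, 130.0, 225.4]
ee_rot: [-0.005, 0.0, 1.0, -0.001]
force: [0.1, 0.7, 0.1]
grip_width: 0.998
grip_force: 0.0
```

```bash
python3 - <<'E'
from h import *
s=sense();im=capture("wrist");c=cam("wrist",s)
print(s["time_s"],s["eef_pos"],s["ee_rot"],s["dq"].round(3))
print(pix(c,[(422.2,124.5,150),(424,130,150)]))
HSV["pale"]=((8,40,170),(25,170,255))
show("pale",blobs(im,"pale",c,150,(200,50,450,350),200))
cv2.imwrite("pics/w5.png",im[:,:,::-1])
E
```

```text
7.975 [420.92998701 129.99067402 225.36908991] [-5.24268147e-03  1.05999650e-04  9.99986043e-01 -6.46267082e-04] [-0.011  0.042 -0.07  -0.003 -0.003 -0.055]
[[315.85901527 260.66077827]
 [324.70467133 263.3752019 ]]
pale [421. 287.] [440.8 193.4] [440.8 192.1] [10.8 26. ] 32.9
pale [325. 246.] [419.9 128.4] [416.3 131.3] [20.9 33.8] 142.4
pale [405. 110.] [340.1 170.1] [336.4 175.1] [47.8 68.4] 5.3
```

View pics/w5.png

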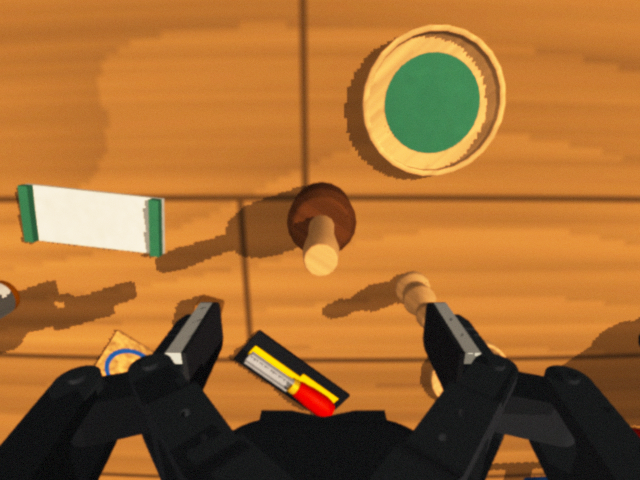

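The handle top is at (321,261), which puts the mallet at about (422,127.5). Nothing stands between the open fingers, so I descend.

Emit:
arm_command(steps=[[[1,0,-0.05,0.5,0,0,0],[1,0,0,0.6,0,0,0],[0.8,0,0,0.6,0,0,0],[0.7,0,0,0.3,0,0,0],[0.6,0,0,0,0,0,0],[0.6,0,0,0,0,0,0]]])

```text
time_s: 8.78
eef_pos: [422.5, 127.1, 126.5]
ee_rot: [-0.004, -0.0, 1.0, -0.001]
force: [0.1, 0.2, 0.6]
grip_width: 0.6
grip_force: 0.0
```

```bash
python3 - <<'E'
from h import *
s=sense();print(s["time_s"],s["eef_pos"],s["ee_rot"],s["force"])
plan([(422,127.5,120,90,1)])
im=capture("wrist");cv2.imwrite("pics/w6.png",im[:,:,::-1])
c=cam("wrist",s);print(pix(c,[(422,127.5,150)]))
HSV["pale"]=((8,40,170),(25,170,255))
show("pale",blobs(im,"pale",c,150,(220,50,430,400),200))
E
```

```text
8.775 [422.52258318 127.10456922 126.5041298 ] [-3.81940558e-03 -2.79209408e-05  9.99992517e-01 -6.14741479e-04] [0.09093087 0.18666533 0.63760747]
[0.01, 0.01, 0.13, -0.01, -0.05, 0.0],
-> [422.  127.6 120. ]
[[327.33890863 354.40265403]]
pale [330. 319.] [413.4 128.4] [408.6 130.5] [20.4 45.9] 164.1
pale [407. 107.] [341.3 149.6] [342.8 149.8] [12.4 35.6] 6.4
```

Emit:
arm_command(steps=[[[0.6,0,0.02,0.12,0,-0.05,0],[0.4,0,0,0,0,0,0],[0.2,0,0,0,0,0,0],[0,0,0,0,0,0,0],[0,0,0,0,0,0,0],[0,0,0,0,0,0,0]]], squeeze=70)

```text
time_s: 9.57
eef_pos: [422.0, 128.2, 120.4]
ee_rot: [-0.0, 0.0, 1.0, -0.001]
force: [-0.7, 2.6, 5.4]
grip_width: 0.263
grip_force: 68.9
```

```bash
python3 - <<'E'
from h import *
plan([(422,128.2,230,90,4),(619.7,305.1,230,90,8),(619.7,305.1,140,90,4)])
E
```

```text
[0.0, -0.0, -0.55, -0.0, -0.0, -0.0],
[0.0, -0.0, -0.55, -0.0, -0.0, -0.0],
[0.0, -0.0, -0.55, -0.0, -0.0, -0.0],
[0.0, -0.0, -0.54, -0.01, -0.0, -0.0],
-> [422.  128.4 229.9]
[-0.49, 0.44, -0.0, 0.0, -0.0, -0.0],
[-0.49, 0.44, -0.0, 0.0, -0.0, -0.0],
[-0.5, 0.44, -0.0, 0.0, -0.0, -0.0],
[-0.49, 0.44, -0.0, 0.0, -0.0, -0.0],
[-0.5, 0.44, -0.0, 0.0, -0.0, -0.0],
[-0.49, 0.45, -0.0, 0.0, -0.0, -0.0],
[-0.5, 0.44, -0.0, 0.0, -0.0, -0.0],
[-0.49, 0.45, -0.0, 0.0, -0.0, -0.0],
-> [619.6 305.3 229.9]
[-0.0, -0.0, 0.45, 0.0, -0.0, -0.0],
[-0.0, -0.0, 0.45, 0.0, -0.0, -0.0],
[-0.0, -0.0, 0.45, 0.0, -0.0, -0.0],
[-0.0, -0.0, 0.45, 0.0, -0.0, -0.0],
-> [619.6 305.3 139.9]
```

Emit:
arm_command(steps=[[[0,0,0,-0.3,0,0,0],[0,0,0,-0.55,0,0,0],[0,0,0,-0.55,0,0,0],[0,0,0,-0.55,0,0,0],[0,0,0,-0.25,0,0,0],[0,0,0,0,0,0,0]]])

```text
time_s: 10.32
eef_pos: [421.9, 128.2, 229.8]
ee_rot: [-0.0, 0.0, 1.0, -0.001]
force: [-0.1, 0.6, -4.4]
grip_width: 0.265
grip_force: 69.1
```

Emit:
arm_command(steps=[[[0,-0.25,0.22,0,0,0,0],[0,-0.49,0.44,0,0,0,0],[0,-0.5,0.44,0,0,0,0],[0,-0.49,0.44,0,0,0,0],[0,-0.5,0.44,0,0,0,0],[0,-0.49,0.45,0,0,0,0],[0,-0.5,0.44,0,0,0,0],[0,-0.49,0.45,0,0,0,0]]])

```text
time_s: 11.32
eef_pos: [607.9, 294.8, 227.2]
ee_rot: [-0.002, 0.0, 1.0, -0.001]
force: [-0.7, -0.2, -3.8]
grip_width: 0.263
grip_force: 69.2
```

Emit:
arm_command(steps=[[[0,-0.24,0.22,0,0,0,0],[0,0,0,0.2,0,0,0],[0,0,0,0.45,0,0,0],[0,0,0,0.45,0,0,0],[0,0,0,0.45,0,0,0],[0,0,0,0.25,0,0,0],[0,0,0,0,0,0,0],[0,0,0,0,0,0,0]]])

```text
time_s: 12.32
eef_pos: [619.7, 305.1, 140.6]
ee_rot: [0.0, 0.0, 1.0, -0.0]
force: [-0.2, 1.0, -3.8]
grip_width: 0.263
grip_force: 69.2
```

```bash
python3 - <<'E'
from h import *
s=sense();print(s["time_s"],s["eef_pos"],s["ee_rot"],s["force"],s["grip_width"])
im=capture("wrist");c=cam("wrist",s);p=s["eef_pos"]
show("green",blobs(im,"green",c,4,(200,50,440,350),50))
print("dish pred",pix(c,[(619.7,305.1,4)]),"head bottom pred",pix(c,[(p[0],p[1],p[2]-120)]))
w=np.hstack([cv2.resize(im[:,140:500],(360,480)),cv2.resize(capture("side")[60:300,250:430],(360,480))])
cv2.imwrite("pics/w7.png",w[:,:,::-1])
E
```

```text
12.325 [619.69190637 305.10528779 140.6265133 ] [ 2.97287510e-04  2.04327288e-04  9.99999841e-01 -4.32617508e-04] [-0.18419293  0.97846406 -3.81661339] 0.26308477139675024
green [322. 203.] [596.2 303.6] [600.5 303.5] [20.4 56.9] 91.6
dish pred [[324.19986025 230.07353275]] head bottom pred [[324.30708544 236.28726649]]
```

View pics/w7.png

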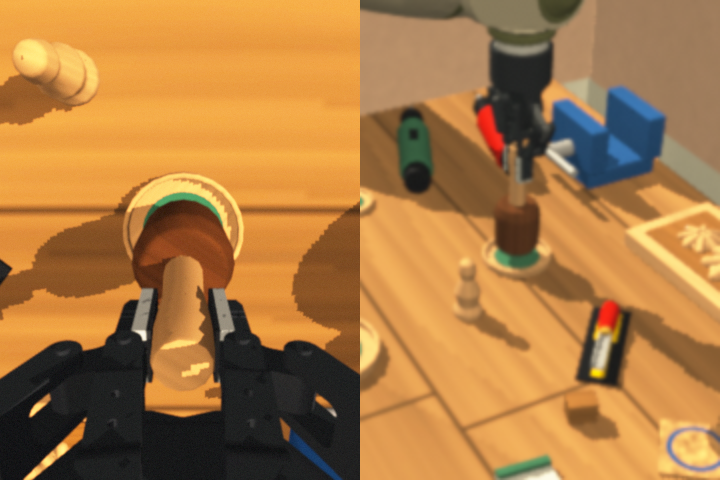

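The mallet is upright and centred over the middle dish, about 16 mm above its floor. I lower it.

Emit:
arm_command(steps=[[[0,0,0,0.18,0,0,0],[0,0,0,0.1,0,0,0],[0,0,0,0.04,0,0,0],[0,0,0,0.02,0,0,0],[0,0,0,0,0,0,0],[0,0,0,0,0,0,0]]])

```text
time_s: 13.18
eef_pos: [619.9, 305.2, 124.5]
ee_rot: [0.001, 0.0, 1.0, -0.0]
force: [-1.4, -0.3, 6.0]
grip_width: 0.263
grip_force: 70.2
```

Emit:
arm_command(steps=[[[0.35,0,0,0,0,0,0],[0.5,0,0,0,0,0,0],[0.6,0,0,0,0,0,0],[0.6,0,0,-0.4,0,0,0],[0.6,0,0,-0.8,0,0,0],[0.8,0,0,-0.8,0,0,0],[1,0,0,-0.5,0,0,0],[1,0,0,0,0,0,0]]])

```text
time_s: 14.18
eef_pos: [620.0, 305.5, 249.6]
ee_rot: [0.001, 0.0, 1.0, -0.0]
force: [0.8, -0.5, -1.2]
grip_width: 1.001
grip_force: 0.0
```

```bash
python3 - <<'E'
from h import *
s=sense();print(s["time_s"],s["eef_pos"])
plan([(436,-364.7,160,31.1,16)])
E
```

```text
14.175 [620.0225286  305.46735387 249.62163117]
[0.23, -0.84, 0.11, 0.0, 0.0, 0.43],
[0.18, -0.85, 0.11, 0.0, 0.0, 0.43],
[0.12, -0.86, 0.11, 0.0, 0.0, 0.43],
[0.06, -0.87, 0.11, 0.0, 0.0, 0.43],
[0.01, -0.87, 0.11, 0.0, 0.0, 0.43],
[-0.05, -0.87, 0.11, 0.0, 0.0, 0.43],
[-0.1, -0.86, 0.11, 0.0, 0.0, 0.43],
[-0.16, -0.85, 0.11, 0.0, 0.0, 0.43],
[-0.21, -0.84, 0.11, 0.0, 0.0, 0.43],
[-0.27, -0.83, 0.11, 0.0, 0.0, 0.43],
[-0.32, -0.81, 0.11, 0.0, 0.0, 0.43],
[-0.37, -0.78, 0.11, 0.0, 0.0, 0.42],
[-0.42, -0.76, 0.12, 0.0, 0.0, 0.43],
[-0.47, -0.73, 0.11, 0.01, 0.0, 0.42],
[-0.51, -0.7, 0.12, 0.0, 0.01, 0.43],
[-0.56, -0.67, 0.11, 0.01, 0.0, 0.42],
-> [ 436.2 -364.8  160.2]
```

Emit:
arm_command(steps=[[[1,0.23,-0.84,0.11,0,0,0.43],[1,0.18,-0.85,0.11,0,0,0.43],[1,0.12,-0.86,0.11,0,0,0.43],[1,0.06,-0.87,0.11,0,0,0.43],[1,0.01,-0.87,0.11,0,0,0.43],[1,-0.05,-0.87,0.11,0,0,0.43],[1,-0.1,-0.86,0.11,0,0,0.43],[1,-0.16,-0.85,0.11,0,0,0.43]]])

```text
time_s: 15.18
eef_pos: [526.3, -31.1, 202.6]
ee_rot: [-0.001, 0.256, 0.967, -0.001]
force: [1.1, 0.3, 0.3]
grip_width: 1.002
grip_force: 0.0
```

Emit:
arm_command(steps=[[[1,-0.21,-0.84,0.11,0,0,0.43],[1,-0.27,-0.83,0.11,0,0,0.43],[1,-0.32,-0.81,0.11,0,0,0.43],[1,-0.37,-0.78,0.11,0,0,0.42],[1,-0.42,-0.76,0.12,0,0,0.43],[1,-0.47,-0.73,0.11,0,0,0.42],[1,-0.51,-0.7,0.12,0,0,0.43],[1,-0.56,-0.67,0.11,0,0,0.42]]])

```text
time_s: 16.18
eef_pos: [434.3, -365.8, 158.0]
ee_rot: [-0.001, 0.493, 0.87, -0.0]
force: [0.3, -0.5, 0.8]
grip_width: 1.002
grip_force: 0.0
```

Emit:
arm_command(steps=[[[1,0,0,0,0,0,0],[1,0,0,0,0,0,0]]])

```text
time_s: 16.42
eef_pos: [435.1, -364.1, 158.8]
ee_rot: [-0.001, 0.491, 0.871, -0.0]
force: [0.3, 1.1, 0.2]
grip_width: 0.994
grip_force: 0.0
```

```bash
python3 - <<'E'
from h import *
s=sense();print(s["time_s"],s["eef_pos"],s["ee_rot"])
im=capture("wrist");c=cam("wrist",s)
show("stone",blobs(im,"orange",c,24,None,1000))
plan([(436,-364.7,22,31.1,4)])
t=capture("top");w=np.hstack([cv2.resize(im,(400,300)),cv2.resize(t[130:340,160:440],(400,300))])
cv2.imwrite("pics/w8.png",w[:,:,::-1])
E
```

```text
16.425 [ 435.11364665 -364.13710222  158.76979515] [-8.80236338e-04  4.91318551e-01  8.70979470e-01 -2.63752649e-04]
stone [509. 466.] [ 734.6 -478.6] [ 737. -476.] [48.1 53.2] 19.7
stone [573. 335.] [ 688.4 -339.5] [ 672.  -328.9] [103.7 178. ] 10.5
stone [292. 285.] [ 437.  -381.4] [ 444.4 -408.6] [ 80.2 223.6] 99.5
stone [599. 223.] [ 625.2 -243.5] [ 634.3 -236.4] [ 92.5 139.7] 90.0
stone [408.  86.] [ 432.  -243.1] [ 432.4 -246.9] [18.3 78.2] 96.1
stone [600.  63.] [ 539.8 -157.2] [ 539.9 -158.6] [24.2 96.6] 90.9
stone [378.  25.] [ 393.4 -217.2] [ 395.7 -221.3] [30.2 33.1] 117.2
stone [151. 185.] [ 293.8 -464.5] [ 319.2 -495.8] [175.3 477.7] 90.2
[-0.01, 0.0, 0.69, -0.0, -0.0, 0.0],
[-0.0, 0.0, 0.68, -0.0, -0.0, 0.0],
[-0.01, 0.0, 0.69, -0.0, -0.0, 0.0],
[-0.0, 0.01, 0.68, -0.01, -0.0, 0.01],
-> [ 436.2 -364.5   22.2]
```

View pics/w8.png

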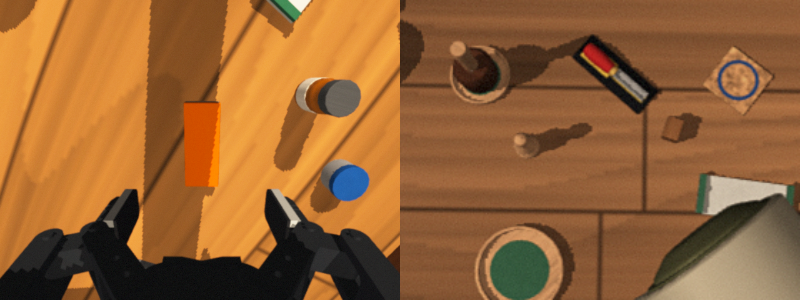

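The wrist view shows the stone centred between the fingers at full-image (322,229), with the jar and tin clear to the right. The top view shows the mallet standing in the middle dish and the figurine undisturbed. I descend onto the stone.

```bash
python3 - <<'E'
from h import *
s=sense();c=cam("wrist",s);im=cv2.imread("pics/w8.png")
print(world(c,[(294,162),(350,162),(294,297),(350,297)],24).round(1))
print(world(c,[(322,229.5)],24))
E
```

```text
[[ 390.4 -330.3]
 [ 425.8 -308.8]
 [ 445.3 -426.1]
 [ 485.2 -401.9]]
[[ 434.98566448 -363.98490219]]
```

Emit:
arm_command(steps=[[[1,-0.01,0,0.69,0,0,0],[1,0,0,0.68,0,0,0],[0.9,-0.01,0,0.69,0,0,0],[0.85,0,0.01,0.5,0,0,0],[0.8,0,0,0.18,0,0,0],[0.8,0,0,0,0,0,0]]])

```text
time_s: 17.27
eef_pos: [436.4, -365.5, 23.0]
ee_rot: [-0.0, 0.491, 0.871, -0.001]
force: [-1.2, -0.1, 0.3]
grip_width: 0.802
grip_force: 0.0
```

Emit:
arm_command(steps=[[[0.8,0,0,0.06,0,0,0],[0.5,0,0,0,0,0,0],[0.3,0,0,0,0,0,0],[0,0,0,0,0,0,0],[0,0,0,0,0,0,0]]], squeeze=80)

```text
time_s: 17.9
eef_pos: [436.3, -366.2, 20.7]
ee_rot: [0.001, 0.492, 0.871, -0.001]
force: [-1.0, 1.1, 4.9]
grip_width: 0.495
grip_force: 82.5
```

```bash
python3 - <<'E'
from h import *
s=sense();print(s["time_s"],s["eef_pos"],s["grip_width"],s["grip_force"])
plan([(436.2,-364.9,120,31.1,3),(429.3,-109.9,90,-6.7,8)])
E
```

```text
17.9 [ 436.34780321 -366.18622201   20.6802314 ] 0.4953123202395575 82.48136669397354
[0.01, 0.0, -0.66, -0.0, 0.0, 0.0],
[0.0, 0.0, -0.66, -0.0, 0.01, 0.0],
[0.01, 0.01, -0.67, -0.01, 0.0, 0.0],
-> [ 436.3 -364.9  120.2]
[0.55, 0.31, 0.08, 0.0, 0.0, 0.55],
[0.58, 0.27, 0.07, 0.0, 0.0, 0.55],
[0.6, 0.22, 0.08, 0.0, 0.0, 0.55],
[0.62, 0.17, 0.07, 0.0, 0.0, 0.55],
[0.63, 0.12, 0.08, 0.0, 0.0, 0.55],
[0.63, 0.06, 0.07, 0.0, 0.0, 0.55],
[0.64, 0.01, 0.08, 0.0, 0.0, 0.55],
[0.63, -0.03, 0.07, 0.0, 0.0, 0.55],
-> [ 429.5 -110.1   90.1]
```

Emit:
arm_command(steps=[[[0,0,0,-0.5,0,0,0],[0,0,0,-0.7,0,0,0],[0,0,0,-0.8,0,0,0],[0,0,0,0,0,0,0]]])

```text
time_s: 18.4
eef_pos: [437.0, -366.6, 122.3]
ee_rot: [0.002, 0.492, 0.871, -0.002]
force: [-1.1, 0.0, -4.1]
grip_width: 0.494
grip_force: 82.4
```

Emit:
arm_command(steps=[[[0,0.55,0.31,0.08,0,0,0.55],[0,0.58,0.27,0.07,0,0,0.55],[0,0.6,0.22,0.08,0,0,0.55],[0,0.62,0.17,0.07,0,0,0.55],[0,0.63,0.12,0.08,0,0,0.55],[0,0.63,0.06,0.07,0,0,0.55],[0,0.64,0.01,0.08,0,0,0.55],[0,0.63,-0.03,0.07,0,0,0.55]]])

```text
time_s: 19.4
eef_pos: [428.4, -109.5, 88.0]
ee_rot: [-0.001, 0.748, 0.663, -0.001]
force: [0.7, 0.4, -3.2]
grip_width: 0.492
grip_force: 82.2
```

Emit:
arm_command(steps=[[[0,0,0,0,0,0,0],[0,0,0,0,0,0,0]]])

```text
time_s: 19.65
eef_pos: [429.2, -111.2, 88.9]
ee_rot: [-0.0, 0.747, 0.665, -0.001]
force: [0.1, -0.7, -3.0]
grip_width: 0.494
grip_force: 82.3
```

```bash
python3 - <<'E'
from h import *
s=sense();print(s["time_s"],s["eef_pos"],s["ee_rot"],s["grip_width"],s["force"])
im=capture("wrist");c=cam("wrist",s);p=s["eef_pos"]
plan([(429.3,-109.9,35,-6.7,3)])
a=np.radians(83.3);d=np.array([np.cos(a),np.sin(a)]);b=np.array([429.3,-109.9])
print("pred stops inner",pix(c,[[*(b+63*e*d),14] for e in(-1,1)]))
show("green",blobs(im,"green",c,14,None,50))
cv2.imwrite("pics/w9.png",im[:,:,::-1])
E
```

```text
19.65 [ 429.16707813 -111.24003201   88.86763905] [-1.18842193e-04  7.46935985e-01  6.64895317e-01 -9.15282871e-04] 0.4942538245195882 [ 0.10660615 -0.65672444 -3.01465254]
[0.01, -0.0, 0.36, -0.0, 0.0, 0.0],
[0.01, -0.0, 0.36, -0.0, 0.0, 0.0],
[0.01, -0.0, 0.36, -0.01, 0.01, 0.0],
-> [ 429.4 -110.1   35. ]
pred stops inner [[321.17389629 342.9696847 ]
 [321.17397749 150.13603162]]
green [324. 144.] [438.8 -44.2] [438.7 -44.2] [ 8.8 58.6] 173.4
```

View pics/w9.png

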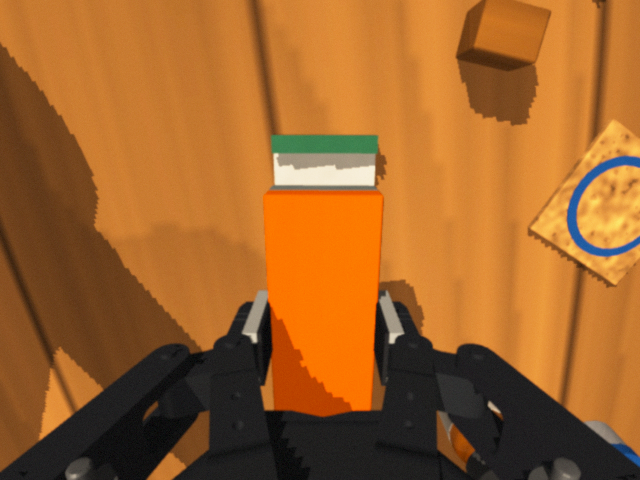

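The far green stop is centred at u≈325, level with the stone, and its inner edge is at v≈152 against 150 predicted. Everything is aligned, so I lower.

Emit:
arm_command(steps=[[[0,0,0,0.4,0,0,0],[0,0,0,0.4,0,0,0],[0,0,0,0.2,0,0,0],[0,0,0,0.1,0,0,0],[0,0,0,0,0,0,0],[0,0,0,0,0,0,0]]])

```text
time_s: 20.45
eef_pos: [429.6, -111.2, 34.9]
ee_rot: [0.001, 0.747, 0.665, -0.001]
force: [0.1, 0.4, -2.8]
grip_width: 0.498
grip_force: 82.2
```

```bash
python3 - <<'E'
from h import *
s=sense();print(s["time_s"],s["eef_pos"],s["ee_rot"],s["grip_width"],s["force"])
im=capture("wrist");c=cam("wrist",s);p=s["eef_pos"]
show("green",blobs(im,"green",c,14,None,50))
cv2.imwrite("pics/w10.png",im[0:420,140:500,::-1])
E
```

```text
20.45 [ 429.59348837 -111.20604948   34.88002882] [ 6.84298553e-04  7.47230940e-01  6.64563886e-01 -5.44033267e-04] 0.4979388486717659 [ 0.0869225   0.40050327 -2.82625872]
green [323. 149.] [438.8 -44.1] [438.8 -44.1] [ 9.4 59. ] 173.3
```

View pics/w10.png

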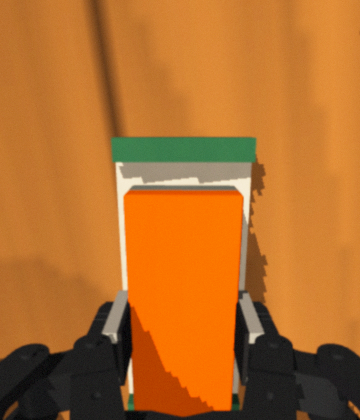

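The gap to the far stop is about 9.6 mm where 8 is centred. I shift +1.5 mm along the holder and set the stone down.

Emit:
arm_command(steps=[[[0,0.03,0,0.06,0,0,0],[0,0,0,0.06,0,0,0],[0,0,0,0.04,0,0,0],[0,0,0,0,0,0,0],[0,0,0,0,0,0,0]]])

```text
time_s: 21.12
eef_pos: [429.4, -109.5, 26.7]
ee_rot: [0.0, 0.747, 0.665, -0.001]
force: [-2.1, 1.4, 5.8]
grip_width: 0.498
grip_force: 83.3
```

Emit:
arm_command(steps=[[[0.6,0,0,0,0,0,0],[0.75,0,0,0,0,0,0],[0.75,0,0,-0.3,0,0,0],[0.75,0,0,-0.9,0,0,0],[0.9,0,0,-0.9,0,0,0],[1,0,0,-0.9,0,0,0],[1,0,0,0,0,0,0]]])

```text
time_s: 22.0
eef_pos: [430.9, -110.0, 179.1]
ee_rot: [0.003, 0.747, 0.665, 0.0]
force: [-0.4, 1.1, -0.6]
grip_width: 0.994
grip_force: 0.0
```

```bash
python3 - <<'E'
from h import *
s=sense();print(s["time_s"],s["eef_pos"])
im=capture("wrist");c=cam("wrist",s)
show("green",blobs(im,"green",c,14,None,50))
cv2.imwrite("pics/w11.png",im[:,:,::-1])
plan([(626.9,-304.7,160,-6.7,7)])
E
```

```text
22.0 [ 430.86489041 -110.02755531  179.14416922]
green [321. 292.] [ 423.2 -178.4] [ 423.4 -177.2] [10.2 57.4] 173.2
green [320. 140.] [438.7 -44. ] [438.7 -44.1] [ 8.7 57.6] 173.3
[-0.49, 0.62, 0.05, 0.0, 0.0, -0.0],
[-0.49, 0.62, 0.05, 0.0, 0.0, -0.0],
[-0.49, 0.63, 0.05, 0.0, 0.0, -0.0],
[-0.49, 0.62, 0.05, 0.0, 0.0, -0.0],
[-0.49, 0.63, 0.05, 0.0, 0.01, -0.0],
[-0.48, 0.62, 0.05, 0.01, 0.0, -0.0],
[-0.49, 0.63, 0.06, 0.0, 0.01, -0.0],
-> [ 627.1 -304.9  159.9]
```

View pics/w11.png

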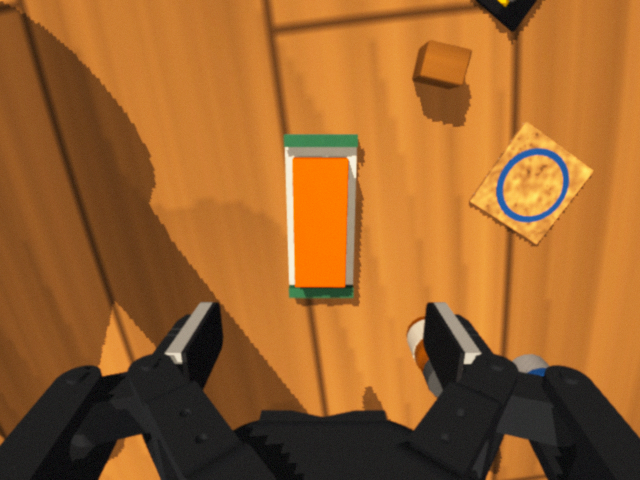

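The wrist view shows the stone flat, orange side up, between the two green stops (321,140) and (321,292), with the pad ring at (533,185). I've now used all 14 views, so the rest is by measurement. Next is the tin.

Emit:
arm_command(steps=[[[1,-0.49,0.62,0.05,0,0,0],[1,-0.49,0.62,0.05,0,0,0],[1,-0.49,0.63,0.05,0,0,0],[1,-0.49,0.62,0.05,0,0,0],[1,-0.49,0.63,0.05,0,0.01,0],[1,-0.48,0.62,0.05,0.01,0,0],[1,-0.49,0.63,0.06,0,0.01,0],[1,0,0,0,0,0,0]]])

```text
time_s: 23.05
eef_pos: [626.6, -305.9, 154.5]
ee_rot: [-0.003, 0.748, 0.664, -0.001]
force: [-0.7, 0.8, 0.3]
grip_width: 1.002
grip_force: 0.0
```

Emit:
arm_command(steps=[[[1,0,0,0,0,0,0]]])

```text
time_s: 23.18
eef_pos: [626.0, -304.1, 156.9]
ee_rot: [-0.003, 0.747, 0.665, -0.0]
force: [0.7, 0.0, -0.6]
grip_width: 0.999
grip_force: 0.0
```

```bash
python3 - <<'E'
from h import *
c11=cv2.imread("pics/w11.png")[:,:,::-1].copy()
s=sense();print(s["time_s"],s["eef_pos"],s["ee_rot"])
im=capture("wrist");c=cam("wrist",s)
cv2.imwrite("pics/w12.png",im[:,:,::-1])
show("tin",blobs(im,"blue",c,34,None,200))
t=capture("top")
ct=cam("top");show("toptin",blobs(t,"blue",ct,34,(470,150,520,210)));show("ring",blobs(t,"blue",ct,5,(370,150,430,210)))
plan([(626.9,-304.7,60,-6.7,2)])
E
```

```text
23.175 [ 626.04808896 -304.09707984  156.89447362] [-2.58436745e-03  7.47210119e-01  6.64582771e-01 -3.16738499e-04]
tin [327. 237.] [ 629.8 -306.8] [ 629.8 -306.9] [47.6 49.5] 83.4
toptin [488. 179.] [ 629.4 -301. ] [ 630.7 -299.7] [34.7 50.4] 145.5
ring [396. 186.] [ 618.6 -102. ] [ 618.1 -102.4] [60.3 61.5] 91.0
[-0.01, 0.01, 0.98, -0.01, -0.01, 0.0],
[-0.01, 0.01, 0.98, -0.01, -0.0, 0.0],
-> [ 626.9 -304.9   60.2]
```

Emit:
arm_command(steps=[[[1,-0.03,0.05,0.7,-0.01,-0.01,0],[1,0,0,0.7,-0.01,-0.01,0],[1,0,0,0.7,0,0,0],[0.95,0,0,0.4,0,0,0],[0.9,0,0,0.15,0,0,0],[0.85,0,0,0,0,0,0]]])

```text
time_s: 24.02
eef_pos: [629.1, -306.6, 26.6]
ee_rot: [0.001, 0.747, 0.665, -0.0]
force: [0.4, 0.7, 1.1]
grip_width: 0.848
grip_force: 0.0
```

```bash
python3 - <<'E'
from h import *
s=sense();print(s["time_s"],s["eef_pos"],s["ee_rot"],s["force"])
im=capture("wrist");c=cam("wrist",s)
show("tin",blobs(im,"blue",c,34,None,300))
E
```

```text
24.025 [ 629.12962626 -306.61636952   26.61878131] [ 1.25212006e-03  7.47215099e-01  6.64581084e-01 -1.04574229e-04] [0.43208851 0.71434978 1.08878965]
tin [322. 325.] [ 629.9 -305.9] [ 630.4 -305.9] [48.2 52. ] 67.9
```

Centred to within 1 mm. I lower a little and close.

Emit:
arm_command(steps=[[[0.8,0.01,0.01,0.11,0,0,0],[0.65,0,0,0,0,0,0],[0.5,0,0,0,0,0,0],[0.3,0,0,0,0,0,0],[0.3,0,0,0,0,0,0]]], squeeze=40)

```text
time_s: 24.7
eef_pos: [629.6, -306.2, 20.7]
ee_rot: [0.001, 0.747, 0.665, -0.0]
force: [0.3, -0.2, 3.2]
grip_width: 0.568
grip_force: 41.4
```

```bash
python3 - <<'E'
from h import *
s=sense();print(s["time_s"],s["eef_pos"],s["ee_rot"],s["force"],s["grip_width"],s["grip_force"])
im=capture("wrist");c=cam("wrist",s)
show("tin",blobs(im,"blue",c,34,None,300))
p=s["eef_pos"]
plan([(p[0],p[1],95,-6.7,2),(618.4,-102.2,70,-6.7,6)])
E
```

```text
24.7 [ 629.6013512  -306.18313511   20.74821101] [ 1.10682311e-03  7.47228848e-01  6.64565878e-01 -1.30495693e-04] [ 0.27597332 -0.24098211  3.19131877] 0.5681164076366814 41.44425094127655
tin [322. 334.] [ 630.7 -305.9] [ 630.5 -306. ] [49.8 51. ] 118.8
[-0.0, 0.0, -0.74, 0.0, 0.01, -0.0],
[-0.0, 0.0, -0.74, 0.01, 0.0, -0.0],
-> [ 629.5 -306.1   94.8]
[0.67, -0.12, 0.08, -0.0, 0.0, -0.0],
[0.67, -0.12, 0.08, -0.0, 0.0, -0.0],
[0.67, -0.11, 0.08, -0.0, 0.0, -0.0],
[0.67, -0.12, 0.08, -0.0, 0.0, -0.0],
[0.67, -0.11, 0.09, -0.0, 0.0, -0.0],
[0.67, -0.12, 0.08, -0.0, 0.0, -0.0],
-> [ 618.2 -102.4   70.2]
```

Emit:
arm_command(steps=[[[0.3,0,0,-0.5,0,0,0],[0.3,0,0,-0.6,0,0,0],[0.3,0,0,-0.4,0,0,0],[0.3,0,0,0,0,0,0]]])

```text
time_s: 25.25
eef_pos: [629.8, -306.2, 96.5]
ee_rot: [0.002, 0.747, 0.665, 0.0]
force: [0.2, 0.1, -1.7]
grip_width: 0.569
grip_force: 41.5
```

Emit:
arm_command(steps=[[[0.3,0.4,-0.07,0.08,0,0,0],[0.3,0.67,-0.12,0.08,0,0,0],[0.3,0.67,-0.11,0.08,0,0,0],[0.3,0.67,-0.12,0.08,0,0,0],[0.3,0.67,-0.12,0.09,0,0,0],[0.3,0.67,-0.11,0.08,0,0,0],[0.3,0.27,-0.05,0,0,0,0],[0.3,0,0,0,0,0,0]]])

```text
time_s: 26.25
eef_pos: [618.0, -102.1, 70.1]
ee_rot: [0.0, 0.747, 0.665, -0.0]
force: [0.2, 0.6, -0.2]
grip_width: 0.567
grip_force: 41.5
```

Emit:
arm_command(steps=[[[0.3,0,0,0,0,0,0]]])

```text
time_s: 26.38
eef_pos: [618.2, -103.5, 70.5]
ee_rot: [0.001, 0.748, 0.664, -0.0]
force: [0.4, -0.4, -0.5]
grip_width: 0.568
grip_force: 41.5
```

```bash
python3 - <<'E'
from h import *
s=sense();print(s["time_s"],s["eef_pos"],s["ee_rot"],s["force"],s["grip_width"])
im=capture("wrist");c=cam("wrist",s);p=s["eef_pos"]
show("tin lid",blobs(im,"blue",c,p[2]+13.3,(220,200,430,480),300))
m=cv2.inRange(cv2.cvtColor(im,cv2.COLOR_RGB2HSV),*HSV["blue"]);m[230:]=0
n,l,st,ce=cv2.connectedComponentsWithStats(m)
for i in range(1,n):
    if st[i,4]>60: print("ring part",st[i])
# fit ring: outer points in world at z=5, circle LSQ with r=30 (mid-radius)
ys,xs=np.nonzero(m);k=(xs>150)&(xs<500);w=world(c,np.c_[xs,ys][k],5)
from scipy.optimize import least_squares
f=least_squares(lambda q:np.hypot(*(w-q).T)-30,[618.4,-102.2],loss="soft_l1",f_scale=3);print("ring centre",f.x,f.cost,len(w))
g=world(cam("wrist",s),[(322,240)],5);print(g)
# same fit with saved w11 (pose then)
E
```

```text
26.375 [ 618.18574244 -103.49195265   70.48616142] [ 9.36231742e-04  7.47577889e-01  6.64173444e-01 -2.44287302e-04] [ 0.35173226 -0.37464447 -0.46750188] 0.5676925305382127
tin lid [322. 334.] [ 619.3 -103.1] [ 619.3 -102.8] [48.6 51.6] 83.2
tin lid [324. 240.] [624.5 -64.3] [624.1 -67.3] [27.1 38. ] 171.9
ring part [281 209  87  21 722]
ring centre [ 619.90584093 -103.32684247] 645.731106312098 722
[[620.52759028 -89.54457983]]
```

Emit:
arm_command(steps=[[[0.3,0,0,0.3,0,0,0],[0.3,0,0,0.3,0,0,0],[0.3,0,0,0.1,0,0,0],[0.3,0,0,0,0,0,0],[0.3,0,0,0,0,0,0]]])

```text
time_s: 27.05
eef_pos: [618.4, -102.4, 36.0]
ee_rot: [0.001, 0.747, 0.665, -0.0]
force: [0.0, -0.5, -0.8]
grip_width: 0.569
grip_force: 41.5
```

```bash
python3 - <<'E'
from h import *
from scipy.optimize import least_squares
s=sense();print(s["time_s"],s["eef_pos"],s["ee_rot"],s["force"])
im=capture("wrist");c=cam("wrist",s);p=s["eef_pos"]
cv2.imwrite("pics/w13.png",im[:,:,::-1])
m=cv2.inRange(cv2.cvtColor(im,cv2.COLOR_RGB2HSV),*HSV["blue"])
n,l,st,ce=cv2.connectedComponentsWithStats(m)
for i in range(1,n):
    if st[i,4]<100: continue
    print(st[i])
    ys,xs=np.nonzero(l==i); w=world(c,np.c_[xs,ys],5)
    for fr in(0,1):
        f=least_squares(lambda q:np.hypot(*(w-q[:2]).T)-(q[2] if fr else 30),[619,-103,30],loss="soft_l1",f_scale=2)
        r=np.hypot(*(w-f.x[:2]).T); print(" ",f.x.round(1),np.percentile(r,[2,50,98]).round(1))
    show("as lid",blobs(im*(l==i)[...,None].astype(np.uint8),"blue",c,p[2]+13.3,None,100))
E
```

```text
27.05 [ 618.40458586 -102.38086335   35.97574127] [ 1.12311786e-03  7.47228820e-01  6.64565896e-01 -8.25091329e-06] [ 0.00834245 -0.51797992 -0.84414191]
[  259   227   131   167 14000]
  [ 616.8 -126.1   30. ] [ 5.3 26.3 52.9]
  [ 616.8 -125.5   26.2] [ 5.2 26.3 52.3]
as lid [322. 294.] [619.9 -98.5] [620.7 -93.3] [48.6 69.4] 82.7
```

```bash
cat > ring.py <<'E'
from h import *
from scipy.optimize import least_squares
def ring(im,s):
    c=cam("wrist",s);p=s["eef_pos"]
    m=cv2.inRange(cv2.cvtColor(im,cv2.COLOR_RGB2HSV),*HSV["blue"])
    t=np.linspace(0,2*np.pi,60)
    X=[[p[0]+.8+27*np.cos(a),p[1]+27*np.sin(a),p[2]+z] for a in t for z in(-15.7,13.3)]
    h=cv2.convexHull(pix(c,X).round().astype(np.int32));occ=np.zeros_like(m);cv2.fillConvexPoly(occ,h,255)
    m[occ>0]=0; m[:, :200]=0; m[:,450:]=0; m[330:]=0
    ys,xs=np.nonzero(m);w=world(c,np.c_[xs,ys],5)
    print(len(w),xs.min(),xs.max(),ys.min(),ys.max())
    r0=np.hypot(*(w-[619,-103]).T);w=w[r0<38]
    # outer edge: per angular bin max radius; fit r=33
    for it in range(3):
        q=[619,-103] if it==0 else f.x
        a=np.arctan2(*(w-q).T[::-1]);b=np.digitize(a,np.linspace(-np.pi,np.pi,91));r=np.hypot(*(w-q).T)
        e=np.array([w[b==k][r[b==k].argmax()] for k in np.unique(b) if (b==k).sum()>3])
        f=least_squares(lambda q:np.hypot(*(e-q).T)-32.6,q,loss="soft_l1",f_scale=1)
    print("outer fit",f.x.round(1),len(e),np.abs(f.fun).mean().round(2))
    mid=least_squares(lambda q:np.hypot(*(w-q).T)-30,[619,-103],loss="soft_l1",f_scale=2);print("mid fit",mid.x.round(1))
E
python3 - <<'E'
from ring import *
im=cv2.imread("pics/w13.png")[:,:,::-1].copy();s=sense();ring(im,s)
c=cam("wrist",s);m=cv2.inRange(cv2.cvtColor(im,cv2.COLOR_RGB2HSV),*HSV["blue"])
m[:270]=0;ys,xs=np.nonzero(m);p=s["eef_pos"]
w=world(c,np.c_[xs,ys],p[2]+13.3);d=np.hypot(*(w-p[:2]-[.8,0]).T)<28;w=w[d]
print("lid centre from extents",((w.max(0)+w.min(0))/2).round(1),(w.max(0)-w.min(0)).round(1))
E
```

```text
1853 260 389 227 291
outer fit [ 619.9 -103.7] 46 0.16
mid fit [ 619.9 -103.4]
lid centre from extents [ 619.3 -101.9] [49.1 52.4]
```

Emit:
arm_command(steps=[[[0.3,-0.03,0.015,0.1,0,0,0],[0.3,0,0,0.06,0,0,0],[0.3,0,0,0,0,0,0],[0.3,0,0,0,0,0,0]]])

```text
time_s: 27.6
eef_pos: [618.7, -103.9, 27.6]
ee_rot: [0.001, 0.747, 0.665, -0.0]
force: [-0.2, 0.2, -0.1]
grip_width: 0.565
grip_force: 41.5
```

```bash
python3 - <<'E'
from ring import *
s=sense();print(s["time_s"],s["eef_pos"],s["ee_rot"],s["force"])
im=capture("wrist");ring(im,s)
E
```

```text
27.6 [ 618.73950375 -103.91126023   27.61994785] [ 7.98257469e-04  7.47233771e-01  6.64560776e-01 -1.71040398e-04] [-0.16395934  0.17708393 -0.09102664]
2030 255 391 229 291
outer fit [ 619.9 -103.7] 44 0.13
mid fit [ 619.9 -103.4]
```

Emit:
arm_command(steps=[[[0.3,0,0,0.03,0,0,0],[0.3,0,0,0.01,0,0,0],[0.3,0,0,0,0,0,0]]])

```text
time_s: 28.02
eef_pos: [618.7, -103.9, 25.7]
ee_rot: [0.001, 0.747, 0.665, -0.0]
force: [-0.9, 0.7, 2.1]
grip_width: 0.564
grip_force: 41.8
```

Emit:
arm_command(steps=[[[0.62,0,0,0,0,0,0],[0.72,0,0,0,0,0,0],[0.8,0,0,0,0,0,0],[0.8,0,0,-0.3,0,0,0],[0.9,0,0,-0.8,0,0,0],[1,0,0,-0.9,0,0,0],[1,0,0,-0.9,0,0,0],[1,0,0,0,0,0,0]]])

```text
time_s: 29.02
eef_pos: [620.0, -104.2, 175.5]
ee_rot: [0.004, 0.747, 0.665, 0.002]
force: [-0.3, -0.1, 0.4]
grip_width: 1.0
grip_force: 0.0
```

```bash
python3 - <<'E'
from h import *
from scipy.optimize import least_squares
s=sense();print(s["time_s"],s["eef_pos"],s["force"])
im=capture("wrist");c=cam("wrist",s)
m=cv2.inRange(cv2.cvtColor(im,cv2.COLOR_RGB2HSV),*HSV["blue"])
n,l,st,ce=cv2.connectedComponentsWithStats(m)
for i in range(1,n):
    if st[i,4]>100: print(st[i])
m[:, :200]=0;m[:,450:]=0
show("lid",blobs(im,"blue",c,39,(200,100,450,400),100))
ys,xs=np.nonzero(m);w=world(c,np.c_[xs,ys],5)
r=np.hypot(*(w-[619.9,-103.6]).T);print("ring/lid px radius hist",np.histogram(r,[0,20,24,26,28,30,32,34,36,40])[0])
cv2.imwrite("pics/w14.png",im[:,:,::-1])
t=capture("top");ct=cam("top");cv2.imwrite("pics/t2.png",t[:,:,::-1])
show("red",blobs(t,"red",ct,22,(270,130,350,230),10));show("stone",blobs(t,"orange",ct,30,(365,240,440,300)));show("fig?",[])
# bystanders: difference with first top picture
a=cv2.cvtColor(cv2.imread("pics/top0.png"),cv2.COLOR_BGR2GRAY);b=cv2.cvtColor(t,cv2.COLOR_RGB2GRAY)
for nm,(x0,y0,x1,y1) in dict(fig=(238,220,256,242),jar=(450,213,478,240)).items():
    A=a[y0:y1,x0:x1].astype(np.float32);B=b[y0:y1,x0:x1].astype(np.float32);print(nm,np.abs(A-B).mean(),cv2.phaseCorrelate(A,B))
E
```

```text
29.025 [ 620.02705403 -104.15138245  175.5378278 ] [-0.31490912 -0.05556514  0.35413992]
[ 284  181   73   79 3571]
lid [320. 220.] [620.7 -97.2] [619.5 -96.9] [56.4 61.6] 58.9
ring/lid px radius hist [1497  388  190  200  452  487  155  107   95]
red [298. 170.] [646.8 119.5] [646.2 119.4] [22.4 52.8] 46.8
fig 8.613636 ((-0.00032108708353817406, 0.1474390862408601), 0.8967492017481062)
jar 16.712963 ((0.9337354411989178, 1.0810946906055783), 0.5722800661016394)
```

```bash
python3 - <<'E'
from h import *
plan([(600,60,270,20,4),(300,430,270,60,12)])
E
```

```text
[0.8, -0.19, -0.5, 0.0, 0.0, -0.78],
[0.82, -0.09, -0.5, 0.0, 0.0, -0.78],
[0.82, 0.01, -0.49, 0.0, 0.01, -0.77],
[0.82, 0.1, -0.49, 0.01, 0.0, -0.78],
-> [600.2  60.1 269.8]
[0.75, -0.26, -0.0, -0.0, 0.0, -0.39],
[0.76, -0.21, -0.0, -0.0, 0.0, -0.39],
[0.78, -0.17, -0.0, -0.0, 0.0, -0.39],
[0.78, -0.12, -0.0, -0.0, 0.0, -0.39],
[0.79, -0.08, -0.0, -0.0, -0.0, -0.39],
[0.79, -0.03, -0.0, -0.0, -0.0, -0.39],
[0.8, 0.01, -0.0, -0.0, -0.0, -0.39],
[0.79, 0.06, -0.0, -0.0, -0.0, -0.38],
[0.79, 0.11, -0.0, -0.0, -0.0, -0.39],
[0.78, 0.15, -0.0, -0.0, -0.0, -0.38],
[0.77, 0.2, -0.0, -0.0, -0.0, -0.39],
[0.76, 0.24, -0.01, -0.0, -0.0, -0.38],
-> [300.  430.2 270.2]
```

Emit:
arm_command(steps=[[[1,0.8,-0.19,-0.5,0,0,-0.78],[1,0.82,-0.09,-0.5,0,0,-0.78],[1,0.82,0.01,-0.49,0,0,-0.77],[1,0.82,0.1,-0.49,0,0,-0.78],[1,0.75,-0.26,0,0,0,-0.39],[1,0.76,-0.21,0,0,0,-0.39],[1,0.78,-0.17,0,0,0,-0.39],[1,0.78,-0.12,0,0,0,-0.39]]])

```text
time_s: 30.12
eef_pos: [499.4, 184.2, 267.8]
ee_rot: [-0.0, 0.473, 0.881, -0.001]
force: [1.7, 0.8, 0.6]
grip_width: 1.0
grip_force: 0.0
```

Emit:
arm_command(steps=[[[1,0.79,-0.08,0,0,0,-0.39],[1,0.79,-0.03,0,0,0,-0.39],[1,0.8,0.01,0,0,0,-0.39],[1,0.79,0.06,0,0,0,-0.38],[1,0.79,0.11,0,0,0,-0.39],[1,0.78,0.15,0,0,0,-0.38],[1,0.77,0.2,0,0,0,-0.39],[1,0.76,0.24,0,0,0,-0.38]]])

```text
time_s: 31.12
eef_pos: [298.9, 430.8, 267.4]
ee_rot: [-0.0, 0.258, 0.966, -0.002]
force: [-0.2, -0.7, 0.7]
grip_width: 0.997
grip_force: 0.0
```

Emit:
arm_command(steps=[[[1,0,0,0,0,0,0],[1,0,0,0,0,0,0]]])

```text
time_s: 31.38
eef_pos: [300.3, 429.7, 267.8]
ee_rot: [0.0, 0.259, 0.966, -0.001]
force: [-0.1, 0.2, -0.2]
grip_width: 1.002
grip_force: 0.0
```

```bash
python3 - <<'E'
from h import *
s=sense();print(s["time_s"],s["eef_pos"])
t=capture("top");ct=cam("top");cv2.imwrite("pics/t3.png",t[:,:,::-1]);sd=capture("side");cv2.imwrite("pics/s3.png",sd[:,:,::-1])
show("red",blobs(t,"red",ct,22,(270,130,350,230),10));show("stone",blobs(t,"orange",ct,30,(365,240,440,300)));show("blue z39",blobs(t,"blue",ct,39,(370,150,430,210)))
show("stops",blobs(t,"green",ct,14,(360,240,445,300),10))
for nm,n,cur,(x0,y0,x1,y1) in [("fig","top",t,(238,220,256,242)),("jar","top",t,(450,213,478,240)),("jar","side",sd,(408,315,442,362)),("fig","side",sd,(292,186,314,224))]:
    A=cv2.cvtColor(cv2.imread(f"pics/{n}0.png"),cv2.COLOR_BGR2GRAY)
    B=cv2.cvtColor(cur,cv2.COLOR_RGB2GRAY)
    r=cv2.matchTemplate(B[y0-10:y1+10,x0-10:x1+10],A[y0:y1,x0:x1],cv2.TM_CCOEFF_NORMED);i=np.unravel_index(r.argmax(),r.shape);print(nm,n,"shift",i[1]-10,i[0]-10,"score",round(float(r.max()),3))
E
```

```text
31.375 [300.30200386 429.68179453 267.80029612]
red [298. 170.] [647.  119.2] [646.2 119.4] [22.4 52.8] 46.8
blue z39 [397. 185.] [610.7 -97.1] [610.6 -96.5] [59.4 60.8] 179.2
stops [432. 273.] [ 420.7 -176.5] [ 421.7 -176.8] [ 9.  58.1] 173.3
stops [370. 266.] [436.5 -42. ] [437.3 -42.3] [ 8.7 58.1] 172.9
fig top shift 0 0 score 0.992
jar top shift 9 9 score 0.224
jar side shift 1 0 score 0.59
fig side shift 0 0 score 0.923
```

```bash
python3 - <<'E'
from h import *
def g(f,b,st):
    x0,y0,x1,y1=b;a=cv2.cvtColor(cv2.imread(f),cv2.COLOR_BGR2GRAY)[y0:y1:st,x0:x1:st];print(f);print("\n".join(" ".join(f"{v:3d}" for v in r) for r in a))
g("pics/top0.png",(446,210,484,244),2);g("pics/t3.png",(446,210,484,244),2)
g("pics/side0.png",(404,312,446,364),3);g("pics/s3.png",(404,312,446,364),3)
h=cv2.cvtColor(cv2.imread("pics/t3.png"),cv2.COLOR_BGR2HSV)
for p in [(385,266),(400,269),(418,272),(401,258)]: print(p,h[p[1],p[0]])
E
```

```text
pics/top0.png
124 123 122 125 125 122 128 126 118 114 116 119 114 115 117 110 114 120 119
111 109 107 113 109 119 114 112 111 114 113 112 114 115 115 111 117 117 117
108 105 110 110 107 110 109 111 110 109 111 108 109 116 110  81 106  81  74
112 114 109 109 113 114 115 116 114 114  84  78  70  73  76  53  58  61  61
120 120 120 121 119 123 118 106  75  62  68  65  67  65  67  66  63  63  65
121 124 120 119 128 109  80  43  69  70  69  68  68  69  67  66  68  68  64
129 129 125 122 121  73  50  61  70  66  66  65  72  66  66  68  71  68  67
128 130 122 131  94  71  47  64  69  72  71  68  63  70  72  65  66  66  71
125 121 129 155  85  79  46  64  77  76  72  71  68  71  68  54  58  59  57
115 111 148 173  93  80  55  47  71  69  70  68  64  70  68  61  62  59  60
110 108 145 172 108  77  75  46  63  71  67  68  71  67  66  59  65  60  62
119 119 113 168 176  69  76  67  49  52  67  74  64  50  62  63  65 110 121
123 121 115 151 163 149  72  69  69  55  51  47  56  71 118 120 122 122 122
120 118 122 106 147 150 139 142  99  99 103 116 119 120 120 120 119 126 118
120 120 122 122 118 12
[... 2952 characters left out ...]
  86  64  83 101 106  97  76 116 163 180
104 101 101 117 102  71  60  62  63  61  89 114 125 187
107 104 101 106 110  90  81  73  76  80  91 111 114 182
107 107 105 114  93  97  91  90  90  90  98 104 111 156
107 107 108 135 116  83  85  88  87 102 104 100 104 146
109 108 111 139 150 150 138 123 147 146 105 100 100 132
110 109 103 139 153 162 167 165 163 133 109 104 101 137
107 110 107  94 146 164 166 165 146 109 112 109 104 123
107 108 110 106  91  98 108 100  99 103 110 111 109 108
109 107 109 109 107 106 107 105 103 102 103 111 112 108
109 110 108 110 109 107 107 107 105 102 101 105 112 111
(385, 266) [  9 188 140]
(400, 269) [  9 204 135]
(418, 272) [ 10 213 135]
(401, 258) [ 14  86 107]
```

The jar and figurine haven't moved; only shadows changed. One last numeric check of the stone and tin.

```bash
python3 - <<'E'
from h import *
t=cv2.imread("pics/t3.png")[:,:,::-1].copy();ct=cam("top")
HSV["o2"]=((4,150,80),(13,255,255));show("stone",blobs(t,"o2",ct,30,(365,245,440,295),100))
# tin: side view lid vs ring and top lid (brighter than ring?) ; test wrist picture taken above
im=cv2.imread("pics/w14.png")[:,:,::-1].copy()
s=dict(eef_pos=np.array([620.03,-104.15,175.54]),ee_rot=np.array([.004,.747,.665,.002]));c=cam("wrist",s)
h=cv2.cvtColor(im,cv2.COLOR_RGB2HSV);m=cv2.inRange(h,*HSV["blue"])
print("pred lid px",pix(c,[(619.6,-103.6,39)]),"ring px",pix(c,[(619.9,-103.6,5)]))
u=321
print([tuple(int(x) for x in h[v,u]) for v in range(176,266,4)])
v=225
print([tuple(int(x) for x in h[v,k]) for k in range(276,368,4)])
E
```

```text
stone [395. 289.] [386.1 -82. ] [388.6 -93.8] [ 27.7 131. ] 90.7
stone [402. 269.] [ 429.1 -109. ] [ 429.1 -108.9] [ 43.5 109.4] 83.0
stone [407. 254.] [ 467.6 -122.9] [ 446.9 -109. ] [ 69.5 161.3] 90.0
pred lid px [[321.22953533 228.61351613]] ring px [[321.34879321 217.93302176]]
[(20, 167, 251), (11, 117, 213), (106, 200, 161), (14, 153, 235), (18, 168, 247), (16, 53, 149), (106, 195, 132), (106, 199, 160), (106, 207, 158), (107, 198, 161), (106, 203, 162), (107, 197, 164), (106, 200, 163), (106, 198, 162), (107, 195, 162), (107, 199, 160), (107, 198, 161), (107, 200, 159), (106, 210, 157), (107, 200, 163), (106, 202, 158), (123, 67, 125), (13, 182, 140)]
[(18, 171, 248), (18, 175, 246), (111, 107, 152), (106, 204, 155), (107, 200, 162), (107, 205, 163), (106, 206, 161), (106, 201, 160), (106, 205, 162), (107, 205, 158), (106, 202, 154), (107, 204, 160), (107, 198, 162), (106, 216, 156), (107, 201, 161), (107, 197, 163), (107, 196, 164), (107, 204, 159), (106, 200, 159), (106, 202, 160), (12, 99, 212), (21, 168, 252), (19, 173, 249)]
```

```bash
python3 -c "
from rig import *
print(finish_job())"
```

```text
the job is handed in; nothing more can be done
None
```

I put all four tools in their places in the order asked and handed the job in at about 31 s; by the cameras each sits within 1–2 mm of its mark, and the jar and figurine have not moved.

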